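# Roll-test two record-cleaning rollers and reject the one that wobbles

## Robot

A 6-joint arm with a two-finger parallel gripper is mounted at the origin on the work surface. World frame = base frame: x ahead of the robot, y to its left, z up, the work surface at z = 0. Lengths are in m, angles in rad, forces in N, time in s.
With the tool pointing down it reaches from about 0.375 to 0.975 m from the base axis. Payload 3.8 kg.
Tool frame: the origin (TCP) lies at the very end of the fingers, on their centre line; the grasp point (between the pads) lies 19 mm behind it; z points along the fingers, y is the line along which they close (so a half turn about z gives the same grasp; the last joint's range is limited). The gripper opens to 85 mm and grips with 20 to 120 N. Pads are 22 mm wide; open, the fingers measure 114 mm over their backs; the gripper's body (76 mm by 85 mm) begins 54 mm behind the grasp point. The pads swing forward as they close: fully open they stand 13 mm farther back than shut.
Start: joints at [-1.379, 0.264, 1.604, -0, 1.274, -0.037], TCP at [0.153, -0.657, 0.231] pointing down, gripper open.
Joint ranges: [-2.63, 2.63], [-0.94, 2.18], [0.31, 2.57], [-1.31, 4.45], [0, 2.66], [-2.55, 2.55]. Speed limits (rad/s): [2.57, 2.57, 3.14, 3.14, 3.14, 3.14].

## Interface

Orientations are given as a rotation vector (axis times angle).
In Python, from workcell import monitor, viewer, workorder gives the robot as it stands.
- The arm moves only by the tool jog_arm, never from a script. Its argument "commands" is a list of rows, each an object with "travel": the shift along the tool's x, y, z in mm, a list of three; "rot": the turn, a rotation vector about the tool's x, y, z in degrees, a list of three; "claw": the closure in counts, from 0 (fully open) to 255 (shut). A call has exactly 5 rows; each row shifts and turns the commanded pose from where the row before left it, along the tool's axes as they then stand; what a row does not reach is not made up. A row lasts 1/10 s, in which the tool goes at most 50 mm and 8.59 degrees, less where a joint would pass 70% of its speed; a pose out of reach is approached as far as the arm can. A call is refused whole if a number of a shift passes 50 or a number of a turn 8.59, either way. A call with a gripper value outside its range is refused whole. The fingers move at their own pace and stop on an object; "force" is the grip in N (left out, the last holds). Time passes only in rows, so rows that do not move let the fingers close, or fill a call up. It gives the time, the measured TCP pose, the force, the opening and the grip force at its end, in the units of the state.
- monitor.read_state(): the state, without advancing time (a new reading comes with each control period).
- viewer.read_camera(name): name is "scene" or "side" or "wrist"; returns a dict with "color" (480x640x3 uint8, blue, green, red), "camera_matrix" (3x3 intrinsics, pixels), "R" (3x3) and "t" (3): a world point X has camera coordinates R X + t. Camera axes: x right, y down, z forward; pixel columns grow to the right and rows downward; lengths in m; the calibration is good to about 2 mm. The wrist camera is an equidistant fisheye: a pixel r from the principal point sees the ray r / f radians off the axis. A picture is of the moment at which its call begins. There is no depth.
- workorder.finish_job(): hands the job in; it is judged then, once.
The state is a dict: "time": time; "q": joint angles; "joint_vel": joint speeds; "joint_torque": joint torques, N m; "tool_pos": TCP position; "tcp_rot": TCP orientation; "wrist_force": force on the tool from outside, world axes, zero at the start; "torque": the same for the moment, N m; "width": opening from 0.0 (shut) to 1.0 (fully open); "grip_force": force on a finger pad.
Only numpy, scipy, OpenCV 4.12 (cv2) and the standard library are available. Lean on these libraries where they do the work, as an engineer would, in place of code of your own. Each camera call takes 0.05 s, during which the arm holds its last target. There are 200 camera calls.

## Task

Take the two record-cleaning rollers from their wooden stand and roll each across the flat marble slab under light pressure, in one direction for at least one full turn, never pressing hard enough to dent it. One of them has an off-centre roller that rises and falls as it turns: stand that one, roller end down, in the steel tumbler. Hang the one that runs true back in the stand, and leave the tumbler standing and everything else as it is.

Things in the scene. Friction and masses are not known exactly. Their poses are not given: they have to be found in the camera images.
- roller_a_grip (a point): Grip point of one of two look-alike record-cleaning rollers, on the axis of its upright handle, 120 mm above the tool's lowest line. z runs up the handle, y along the roller's axle: it rolls along its own x. Handle dark wood, 18 x 18 mm, 54 to 140 mm above the lowest line (its top). Under it an aluminium cross bar, 68 mm along y, 18 mm along x, its underside 42 mm above the lowest line.
- roller_a_wheel (a joint): Angle (rad) by which the hard blue roller (34 mm diameter, 36 mm long, in a fork 48 mm wide, axle 17 mm above the lowest line) has turned; starts within 0.3 of 0, positive when rolling to its own +x; it stays where it stops. In one of the two tools, unknown which, it sits 2.5 mm off its axle: its lowest point moves 5 mm up and down in a turn. The other runs true. Tools weigh about 0.17 kg.
- roller_b_grip (a point): Grip point of the other record-cleaning roller; same sizes and axes. Both start hanging in the stand's two openings, either way about, their axes parallel to the stand's within 0.02 rad.
- roller_b_wheel (a joint): Angle (rad) by which the other blue roller has turned on its axle, as for the first. In each tool the point roller_x_axle is the middle of the axle and roller_x_core the middle of the blue roller's round: they coincide in the true one and lie 2.5 mm apart in the off-centre one.
- slab_top (a point): Centre of the upper face of a level marble slab, 240 mm along its x, 200 mm along its y, upper face 32 mm above the mantel. It is a turntable isolation platform: the slab floats on soft feet, sinks straight down about 1 mm for each 15 N pressed on it and springs back. 3 to 8 N is a light press on a roller; 20 N dents it.
- pocket0 (a point): Centre of one opening of the fixed wooden roller stand, at the upper face of its top board, 66 mm above the mantel. Axes are the stand's (z up). Opening 44 mm along x, 54 mm along y. A roller hangs in it with the ends of its cross bar, along y, resting on the board and the blue roller free below; its grip point is then 78 mm above this point.
- pocket1 (a point): Centre of the stand's other opening, the same, 80 mm from the first along the stand's x. The stand measures 170 mm along x, 100 mm along y.
- tumbler_rim (a point): Centre of the mouth of a loose, empty stainless steel tumbler standing on the mantel, 95 mm tall, 92 mm across at the rim and 84 mm at the foot outside, wall 2.5 mm, inner floor 3 mm above the mantel; 0.28 kg. z points up out of it.
- weight: Black ceramic record weight, 74 mm across, 52 mm tall, bystander; origin under its centre.
- cap: Orange plastic spindle cap, 38 mm across, 18 mm tall, bystander; origin under its centre.
- fluid: Amber glass bottle of record fluid, 44 mm across, 110 mm tall, bystander; origin under its centre.
Mind the look-alikes: they are no part of the job. What is shaped like the part that bears roller_b_grip but green, pink or yellow is not meant.

How it is judged:
By the outcome, as a careful person would: the job done as asked, in the order asked, and still so for the second after the job is handed in, with the robot touching nothing.
It also fails if it takes over 72 s, if anything falls off the work surface, if the arm or the gripper's body presses on something with over 40 N, if the wrist force passes 120 N, or if a joint passes its speed limit or range.

## Working session

There is one attempt and no reset: what is moved stays moved. The work goes in short steps, Python scripts to look and compute and a tool call to move; the robot and the scene stay as the last step left them, time stands still between calls to the robot, and variables do not carry over. Pictures are saved under pics/ and viewed, at most 11 in all, crops included, and the job is handed in when it is done.

Besides the shell and the picture viewer there is one more tool, called as name([rows], argument=value, ...), one row to a line, values as JSON. jog_arm: Moves the arm, as the interface text tells. Its arguments: {"type":"object","properties":{"commands":{"type":"array","items":{"type":"object","properties":{"travel":{"type":"array","items":{"type":"number"}},"rot":{"type":"array","items":{"type":"number"}},"claw":{"type":"number"}}}},"force":{"type":"number"}},"required":["commands"]}

```bash
ls; mkdir -p pics; python3 - <<'E'
from workcell import monitor, viewer
import cv2,numpy as np
print(monitor.read_state())
ims=[]
for n in ["scene","side"]:
    c=viewer.read_camera(n); cv2.imwrite(f"pics/{n}0.png",c["color"]); np.savez(f"{n}0.npz",**c)
    print(n,c["camera_matrix"].round(1).tolist(),c["R"].round(4).tolist(),c["t"].round(4).tolist())
E
```

```text
pics
{'time': 0.0, 'q': array([-1.37890849e+00,  2.64810090e-01,  1.60534101e+00,  2.84378021e-06,
        1.27371525e+00, -3.68890380e-02]), 'joint_vel': array([-2.52777302e-05, -9.60503263e-04,  2.09067117e-04,  2.25355008e-04,
       -1.38067088e-03, -1.04294441e-03]), 'joint_torque': array([ 2.06096003e-03, -5.15115523e+01, -3.67311645e+01,  1.40962070e-04,
        1.29536324e-02,  1.32784945e-05]), 'tool_pos': array([ 0.15294969, -0.6567034 ,  0.22994148]), 'tcp_rot': array([-3.11880950e+00, -3.58318623e-01,  2.72060634e-04]), 'wrist_force': array([ 0.10126336, -0.21276774, -0.34792304]), 'torque': array([ 0.02502053,  0.03678053, -0.00320088]), 'grip_force': 0.0, 'width': 0.995834884448899}
scene [[583.7, 0.0, 316.8], [0.0, 583.7, 239.6], [0.0, 0.0, 1.0]] [[-0.7563, 0.6542, -0.0019], [0.5645, 0.6511, -0.5074], [-0.3307, -0.3848, -0.8617]] [0.4596, -0.2046, 1.6231]
side [[490.8, 0.0, 308.4], [0.0, 490.8, 236.6], [0.0, 0.0, 1.0]] [[-0.9772, -0.2119, -0.0104], [-0.1406, 0.6839, -0.7159], [0.1588, -0.6981, -0.6981]] [0.528, 0.2067, 1.3154]
```

View pics/scene0.png

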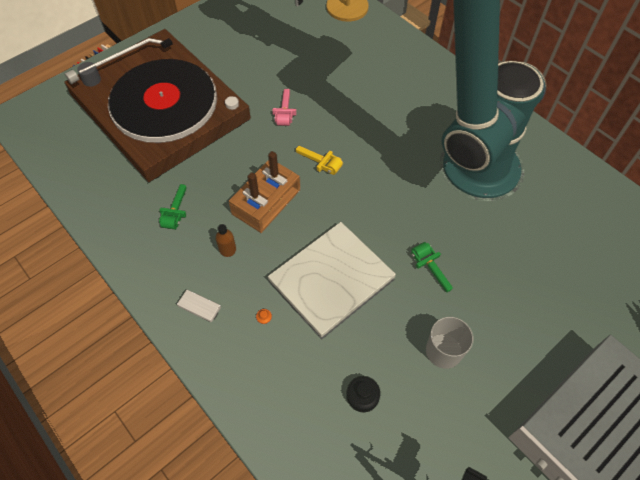

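View pics/side0.png

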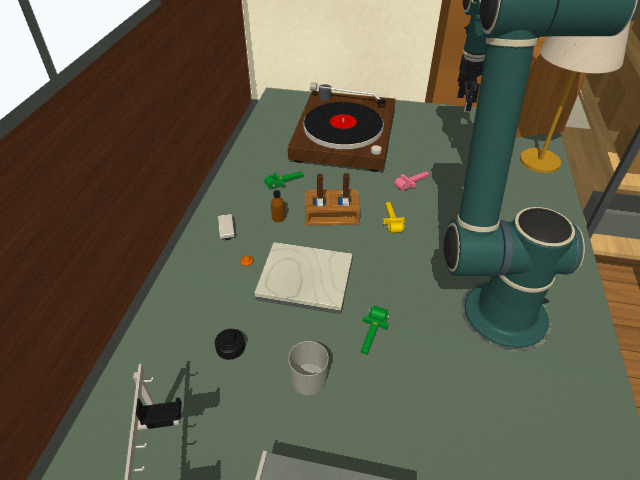

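The scene view shows the stand with two upright dark handles at (254,184) and (273,165), the slab centred at (332,278) and the tumbler at (449,342). The green, yellow and pink tools lying at (173,207), (432,265), (320,158) and (284,107) are look-alikes. The two tools meant are the blue-rollered ones with dark handles in the stand. I'll measure these by masks and confirm with an enlarged crop.

```bash
cat > h.py <<'E'
import numpy as np,cv2
def ray(c,uv):
    K,R,t=c["camera_matrix"],c["R"],c["t"]
    d=R.T@np.linalg.inv(K)@np.array([uv[0],uv[1],1.]); return -R.T@t,d
def onz(c,uv,z):
    o,d=ray(c,uv); return o+d*(z-o[2])/d[2]
def proj(c,X):
    p=c["R"]@np.asarray(X)+c["t"]; p=c["camera_matrix"]@p; return p[:2]/p[2]
E
python3 - <<'E'
from h import *
C={n:np.load(n+"0.npz") for n in("scene","side")}
box={"scene":dict(slab=(262,215,402,340),tum=(415,310,480,372),st=(220,140,310,235)),"side":dict(slab=(250,235,360,315),tum=(280,335,335,398),st=(298,165,368,232))}
for n,c in C.items():
    im=c["color"]; hsv=cv2.cvtColor(im,cv2.COLOR_BGR2HSV)
    def comp(mask,b):
        m=np.zeros_like(mask); x0,y0,x1,y1=b; m[y0:y1,x0:x1]=mask[y0:y1,x0:x1]
        return sorted(cv2.findContours(m,cv2.RETR_EXTERNAL,cv2.CHAIN_APPROX_NONE)[0],key=cv2.contourArea)[::-1]
    sl=comp(cv2.inRange(hsv,(0,0,165),(60,70,255)),box[n]["slab"])[0]
    q=cv2.approxPolyDP(cv2.convexHull(sl),6,True)[:,0]
    P=np.array([onz(c,p,.032) for p in q]); print(n,"slab",q.tolist(),P.round(4)[:,:2].tolist(),P.mean(0).round(4))
    print([np.linalg.norm(P[i]-P[i-1]).round(3) for i in range(len(P))])
    hd=comp(cv2.inRange(hsv,(0,60,0),(20,255,75)),box[n]["st"])[:2]
    for k in hd:
        k=k[:,0]; top=k[k[:,1].argmin()]; print(n,"handle",cv2.boundingRect(k),cv2.minAreaRect(k),onz(c,(k[k[:,1]<k[:,1].min()+5].mean(0)),.164).round(4))
    bl=comp(cv2.inRange(hsv,(100,120,40),(130,255,255)),box[n]["st"])[:3]
    for k in bl: print(n,"blue",cv2.contourArea(k),k[:,0].mean(0).round(1))
    tu=comp(cv2.inRange(hsv,(0,0,95),(180,40,255)),box[n]["tum"])[0]; print(n,"tum",cv2.boundingRect(tu))
a=cv2.resize(C["scene"]["color"][140:240,215:315],(400,400),interpolation=cv2.INTER_CUBIC)
b=cv2.resize(C["side"]["color"][160:240,290:370],(400,400),interpolation=cv2.INTER_CUBIC)
cv2.imwrite("pics/crop1.png",np.hstack([a,b]))
E
```

```text
scene slab [[341, 222], [395, 274], [322, 335], [269, 275]] [[0.434, -0.1063], [0.4349, 0.0904], [0.6719, 0.0924], [0.6678, -0.1079]] [ 0.5521 -0.0078  0.032 ]
[np.float64(0.234), np.float64(0.197), np.float64(0.237), np.float64(0.2)]
scene handle (248, 176, 11, 22) ((252.7320098876953, 186.2760009765625), (21.913469314575195, 7.960402965545654), 79.69515228271484) [ 0.5727 -0.2805  0.164 ]
scene handle (268, 155, 10, 22) ((272.67254638671875, 165.41622924804688), (21.302867889404297, 7.979669570922852), 85.91438293457031) [ 0.4946 -0.2977  0.164 ]
scene blue 39.5 [253.2 203.3]
scene blue 37.5 [272.3 182.2]
scene tum (415, 310, 65, 62)
side slab [[273, 243], [350, 253], [340, 309], [255, 295]] [[0.6708, -0.1026], [0.4387, -0.1081], [0.4333, 0.0993], [0.6664, 0.0997]] [ 0.5523 -0.0029  0.032 ]
[np.float64(0.202), np.float64(0.232), np.float64(0.207), np.float64(0.233)]
side handle (343, 177, 6, 20) ((345.5, 186.5), (19.0, 5.0), 90.0) [ 0.4864 -0.2866  0.164 ]
side handle (317, 175, 6, 23) ((319.5, 186.0), (5.0, 22.0), 0.0) [ 0.5662 -0.2755  0.164 ]
side blue 12.0 [340.2 201.4]
side blue 5.5 [315.5 201.7]
side blue 4.0 [323.5 202. ]
side tum (288, 341, 41, 55)
```

View pics/crop1.png

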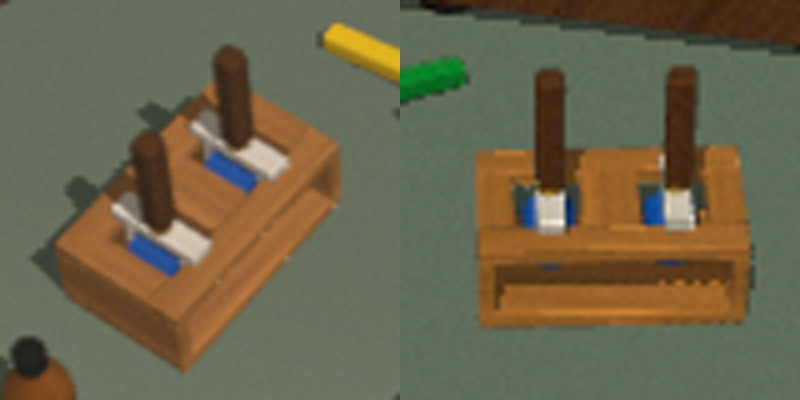

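The crop confirms it: both dark-handled, blue-rollered tools hang in the stand, one handle per opening. The slab sides come out at 0.235 x 0.20, matching the sizes given. I'll move above the outer handle and measure the tumbler on the way.

jog_arm([
  {"travel":[33,-18,0],"claw":0},
  {"travel":[33,-18,0],"claw":0},
  {"travel":[33,-18,0],"claw":0},
  {"travel":[33,-18,0],"claw":0},
  {"travel":[33,-18,0],"claw":0},
], force=40)

```text
$.commands[0]: bad value
```

jog_arm([
  {"travel":[33,-18,0],"claw":0},
  {"travel":[33,-18,0],"claw":0},
  {"travel":[33,-18,0],"claw":0},
  {"travel":[33,-18,0],"claw":0},
  {"travel":[33,-18,0],"claw":0},
])

```text
$.commands[0]: bad value
```

jog_arm([
  {"travel":[33,-18,0],"claw":0},
  {"travel":[33,-18,0],"claw":0},
  {"travel":[33,-18,0],"claw":0},
  {"travel":[20,-10,0],"claw":0},
  {"travel":[0,0,0],"claw":0},
])

```text
$.commands[0]: bad value
```

```bash
cat >> h.py <<'E'
from scipy.spatial.transform import Rotation as Ro
def fray(c,uv):
    K,R,t=c["camera_matrix"],c["R"],c["t"]
    v=np.array([(uv[0]-K[0,2])/K[0,0],(uv[1]-K[1,2])/K[1,1]]); r=np.linalg.norm(v)+1e-12
    d=np.r_[v/r*np.sin(r),np.cos(r)]; return -R.T@t,R.T@d
def fonz(c,uv,z):
    o,d=fray(c,uv); return o+d*(z-o[2])/d[2]
def fproj(c,X):
    p=c["R"]@np.asarray(X)+c["t"]; th=np.arctan2(np.hypot(*p[:2]),p[2]); u=p[:2]/np.hypot(*p[:2])*th
    return np.array([c["camera_matrix"][0,0]*u[0]+c["camera_matrix"][0,2],c["camera_matrix"][1,1]*u[1]+c["camera_matrix"][1,2]])
E
python3 - <<'E'
from h import *
from workcell import monitor,viewer
s=monitor.read_state(); print(s["time"],s["tool_pos"],s["tcp_rot"],s["wrist_force"])
c=viewer.read_camera("wrist"); cv2.imwrite("pics/w1.png",c["color"]); np.savez("w1.npz",**c)
print(c["camera_matrix"].round(1).tolist(),c["R"].round(3).tolist(),(-c["R"].T@c["t"]).round(4))
# tumbler: rim ellipse, both views
for n,b in(("scene",(420,312,478,372)),("side",(283,336,334,398))):
    d=np.load(n+"0.npz"); x0,y0,x1,y1=b; im=d["color"][y0:y1,x0:x1]
    hsv=cv2.cvtColor(im,cv2.COLOR_BGR2HSV); m=cv2.inRange(hsv,(0,0,90),(180,45,255)); m=cv2.morphologyEx(m,cv2.MORPH_OPEN,np.ones((3,3)))
    k=max(cv2.findContours(m,cv2.RETR_EXTERNAL,cv2.CHAIN_APPROX_NONE)[0],key=cv2.contourArea)[:,0]+[x0,y0]
    print(n,cv2.boundingRect(k))
    up=k[k[:,1]<k[:,1].min()+ (14 if n=="scene" else 12)]
    P=np.array([onz(d,p,.095)[:2] for p in up]); A=np.c_[2*P,np.ones(len(P))]; s_=np.linalg.lstsq(A,(P**2).sum(1),rcond=None)[0]
    print("tumbler",s_[:2].round(4),"r",np.sqrt(s_[2]+s_[:2]@s_[:2]).round(4))
    for nm,p,z in(("bottle",(226,240),.05),("weight",(364,393),.03),("cap",(264,316),.01),("green",(432,265),.01)) if n=="scene" else ():
        print(nm,onz(d,p,z).round(3))
E
```

```text
0.1 [ 0.15295744 -0.65676241  0.23008686] [-3.11903758e+00 -3.58383105e-01  2.47983014e-04] [-0.22756723 -0.30397351 -0.29249359]
[[371.6, 0.0, 319.2], [0.0, 371.6, 238.6], [0.0, 0.0, 1.0]] [[0.226, -0.974, -0.003], [-0.938, -0.218, 0.271], [-0.264, -0.059, -0.963]] [ 0.2211 -0.6408  0.3734]
scene (420, 312, 58, 60)
tumbler [0.4555 0.2766] r 0.0491
bottle [ 0.693 -0.246  0.05 ]
weight [0.69  0.253 0.03 ]
cap [ 0.739 -0.04   0.01 ]
green [0.338 0.126 0.01 ]
side (289, 340, 40, 57)
tumbler [0.477  0.2997] r 0.0475
```

View pics/w1.png

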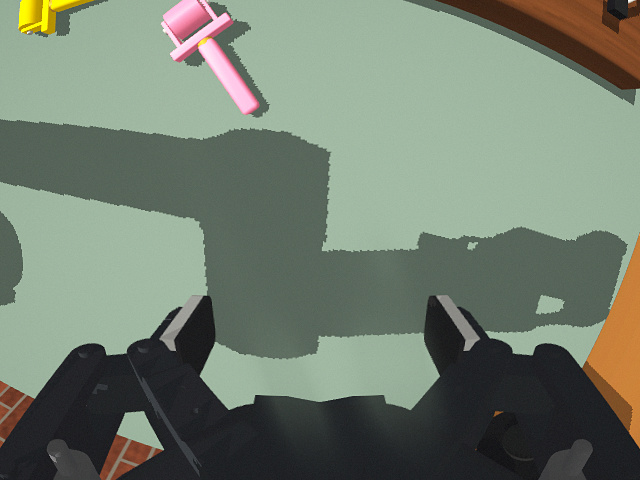

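The wrist picture shows only the start area: the pink look-alike at (205,50) and the fingers at (190,340) and (450,340). The rows evidently need "rot", so I'll send them again with it.

jog_arm([
  {"travel":[33,-18,0],"rot":[0,0,0],"claw":0},
  {"travel":[33,-18,0],"rot":[0,0,0],"claw":0},
  {"travel":[33,-18,0],"rot":[0,0,0],"claw":0},
  {"travel":[33,-18,0],"rot":[0,0,0],"claw":0},
  {"travel":[33,-18,0],"rot":[0,0,0],"claw":0},
], force=40)

```text
time: 0.65
tool_pos: [0.2941, -0.531, 0.2308]
tcp_rot: [-3.12, -0.358, 0.0]
wrist_force: [-0.7, -0.6, -0.5]
width: 1.002
grip_force: 0.0
```

jog_arm([
  {"travel":[33,-18,0],"rot":[0,0,0],"claw":0},
  {"travel":[33,-18,0],"rot":[0,0,0],"claw":0},
  {"travel":[33,-18,0],"rot":[0,0,0],"claw":0},
  {"travel":[33,-18,0],"rot":[0,0,0],"claw":0},
  {"travel":[33,-18,0],"rot":[0,0,0],"claw":0},
])

```text
time: 1.15
tool_pos: [0.4345, -0.4059, 0.231]
tcp_rot: [-3.121, -0.359, 0.0]
wrist_force: [-0.3, -0.8, 0.1]
width: 1.005
grip_force: 0.0
```

jog_arm([
  {"travel":[33,-18,0],"rot":[0,0,0],"claw":0},
  {"travel":[33,-18,0],"rot":[0,0,0],"claw":0},
  {"travel":[33,-18,0],"rot":[0,0,0],"claw":0},
  {"travel":[0,0,0],"rot":[0,0,0],"claw":0},
  {"travel":[0,0,0],"rot":[0,0,0],"claw":0},
])

```text
time: 1.65
tool_pos: [0.518, -0.3315, 0.2308]
tcp_rot: [-3.12, -0.362, 0.002]
wrist_force: [-1.0, -0.6, -0.5]
width: 1.001
grip_force: 0.0
```

```bash
python3 - <<'E'
from h import *
from workcell import monitor,viewer
s=monitor.read_state(); print(s["time"],s["tool_pos"],s["tcp_rot"],s["wrist_force"])
c=viewer.read_camera("wrist"); cv2.imwrite("pics/w2.png",c["color"]); np.savez("w2.npz",**c)
print("expected handles",[fproj(c,p).round() for p in([.57,-.278,.164],[.4905,-.292,.164])])
sc=viewer.read_camera("scene"); np.savez("scene1.npz",**sc); sd=viewer.read_camera("side"); np.savez("side1.npz",**sd)
a=cv2.resize(sc["color"][300:380,410:490],(400,400)); b=cv2.resize(sd["color"][330:400,275:345],(400,400)); cv2.imwrite("pics/tum.png",np.hstack([a,b]))
E
```

```text
1.65 [ 0.51802572 -0.33148327  0.23079606] [-3.12045053e+00 -3.61937411e-01  1.69281931e-03] [-1.03142565 -0.56207163 -0.53382686]
expected handles [array([249., 150.]), array([248., 283.])]
```

View pics/w2.png

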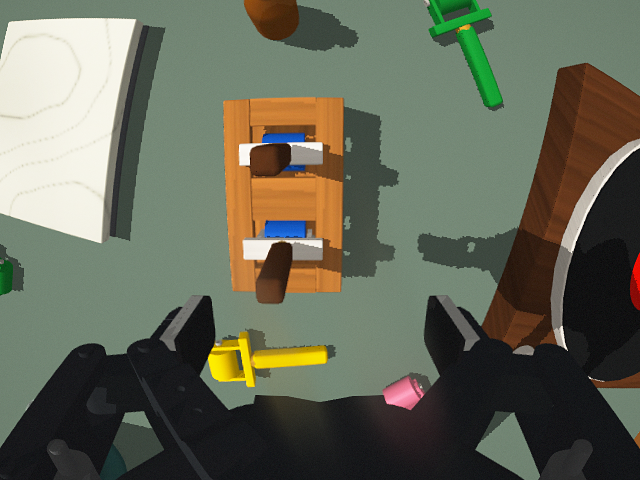

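View pics/tum.png

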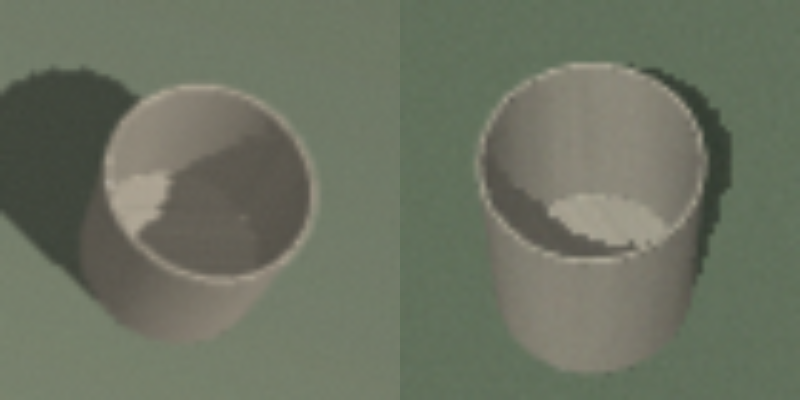

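The wrist view shows the stand with its bars at about (281,154) and (283,248), and the handle tops at (262,160) and (270,293). In the tumbler crops the rim is centred at scene (452,337) and side (309,358). Next I cast rays for the bars at z≈0.078 and the tops at 0.164.

```bash
python3 - <<'E'
from h import *
c=np.load("w2.npz"); im=c["color"]; hsv=cv2.cvtColor(im,cv2.COLOR_BGR2HSV)
for nm,(x0,y0,x1,y1) in dict(outer=(230,135,335,172),inner=(235,228,335,266)).items():
    m=np.zeros(im.shape[:2],np.uint8); m[y0:y1,x0:x1]=cv2.inRange(hsv,(0,0,130),(180,60,255))[y0:y1,x0:x1]
    k=np.vstack([q[:,0] for q in cv2.findContours(m,cv2.RETR_EXTERNAL,cv2.CHAIN_APPROX_NONE)[0] if cv2.contourArea(q)>30])
    P=np.array([fonz(c,p,.078)[:2] for p in k]); r=cv2.minAreaRect((P*1000).astype(np.float32)); print(nm,"bar",r)
    m=np.zeros_like(m); m[y0:y1+60,x0:x1]=cv2.inRange(hsv,(0,50,0),(25,255,75))[y0:y1+60,x0:x1]
    k=max(cv2.findContours(m,cv2.RETR_EXTERNAL,cv2.CHAIN_APPROX_NONE)[0],key=cv2.contourArea)[:,0]; print(cv2.boundingRect(k))
    for uv in ((262,160),) if nm=="outer" else ((270,291),): print("top",fonz(c,uv,.164).round(4))
m=np.zeros_like(m); m[90:300,215:350]=cv2.inRange(hsv,(5,90,90),(20,255,255))[90:300,215:350]
k=max(cv2.findContours(m,cv2.RETR_EXTERNAL,cv2.CHAIN_APPROX_NONE)[0],key=cv2.contourArea)[:,0]
P=np.array([fonz(c,p,.066)[:2] for p in k]);print("stand",cv2.minAreaRect((P*1000).astype(np.float32)))
a,b=np.load("scene1.npz"),np.load("side1.npz")
print("tum",onz(a,(452.2,336.6),.095).round(4),onz(b,(308.7,358.4),.095).round(4))
R=Ro.from_rotvec([-3.1205,-.3619,.0017]).as_matrix(); print(R.round(4))
E
```

```text
outer bar ((566.2109375, -287.3573913574219), (17.772808074951172, 66.84532165527344), 13.26622200012207)
(255, 144, 36, 32)
top [ 0.5662 -0.2862  0.164 ]
inner bar ((493.0636901855469, -304.60052490234375), (26.284154891967773, 66.86885833740234), 13.422372817993164)
(259, 242, 33, 61)
top [ 0.4887 -0.3064  0.164 ]
stand ((524.9468994140625, -297.9648132324219), (177.78782653808594, 100.13984680175781), 13.173747062683105)
tum [0.4768 0.2987 0.095 ] [0.4737 0.2994 0.095 ]
[[ 9.735e-01  2.289e-01 -1.100e-03]
 [ 2.289e-01 -9.735e-01  1.000e-04]
 [-1.100e-03 -3.000e-04 -1.000e+00]]
```

The measurements agree: the stand yaw is 13.2°, equal to the tool yaw, and the handles are 80 mm apart. The outer handle is at (0.566,-0.287), the inner at (0.488,-0.305), and the tumbler at (0.475,0.299). I'll grasp the outer one.

jog_arm([
  {"travel":[19,-10.8,0],"rot":[0,0,0],"claw":0},
  {"travel":[19,-10.8,0],"rot":[0,0,0],"claw":0},
  {"travel":[19,-10.7,0],"rot":[0,0,0],"claw":0},
  {"travel":[0,0,10],"rot":[0,0,0],"claw":0},
  {"travel":[0,0,20],"rot":[0,0,0],"claw":0},
], force=60)

```text
time: 2.3
tool_pos: [0.5666, -0.2894, 0.2027]
tcp_rot: [3.118, 0.358, 0.004]
wrist_force: [-0.2, -0.5, -0.2]
width: 1.005
grip_force: 0.0
```

jog_arm([
  {"travel":[0,0,25],"rot":[0,0,0],"claw":0},
  {"travel":[0,0,25],"rot":[0,0,0],"claw":0},
  {"travel":[0,0,20],"rot":[0,0,0],"claw":0},
  {"travel":[0,0,6],"rot":[0,0,0],"claw":0},
  {"travel":[0,0,0],"rot":[0,0,0],"claw":60},
])

```text
time: 2.8
tool_pos: [0.5642, -0.2883, 0.1237]
tcp_rot: [-3.12, -0.356, 0.004]
wrist_force: [-1.1, 0.2, 0.1]
width: 0.855
grip_force: 0.0
```

jog_arm([
  {"travel":[0,0,0],"rot":[0,0,0],"claw":120},
  {"travel":[0,0,0],"rot":[0,0,0],"claw":160},
  {"travel":[0,0,0],"rot":[0,0,0],"claw":190},
  {"travel":[0,0,0],"rot":[0,0,0],"claw":220},
  {"travel":[0,0,0],"rot":[0,0,0],"claw":255},
])

```text
time: 3.3
tool_pos: [0.5667, -0.288, 0.1266]
tcp_rot: [3.12, 0.359, 0.002]
wrist_force: [-0.7, 0.7, 4.2]
width: 0.203
grip_force: 58.9
```

jog_arm([
  {"travel":[0,0,0],"rot":[0,0,0],"claw":255},
  {"travel":[0,0,0],"rot":[0,0,0],"claw":255},
  {"travel":[0,0,0],"rot":[0,0,0],"claw":255},
  {"travel":[0,0,0],"rot":[0,0,0],"claw":255},
  {"travel":[0,0,0],"rot":[0,0,0],"claw":255},
])

```text
time: 3.8
tool_pos: [0.5667, -0.288, 0.1266]
tcp_rot: [3.12, 0.359, 0.002]
wrist_force: [-0.0, 1.4, 6.0]
width: 0.204
grip_force: 59.1
```

Grasp is good: the opening is about 17–18 mm at 59 N. I'll lift, then carry it to the start of the roll on the slab.

jog_arm([
  {"travel":[0,0,-5],"rot":[0,0,0],"claw":255},
  {"travel":[0,0,-15],"rot":[0,0,0],"claw":255},
  {"travel":[0,0,-25],"rot":[0,0,0],"claw":255},
  {"travel":[0,0,-25],"rot":[0,0,0],"claw":255},
  {"travel":[0,0,-5],"rot":[0,0,0],"claw":255},
])

```text
time: 4.3
tool_pos: [0.5681, -0.289, 0.2047]
tcp_rot: [3.117, 0.358, 0.009]
wrist_force: [0.9, -0.2, -1.0]
width: 0.203
grip_force: 58.9
```

jog_arm([
  {"travel":[-2,-20,0],"rot":[0,0,0],"claw":255},
  {"travel":[-4,-40,0],"rot":[0,0,0],"claw":255},
  {"travel":[-4,-50,0],"rot":[0,0,0],"claw":255},
  {"travel":[-4,-50,0],"rot":[0,0,0],"claw":255},
  {"travel":[-4,-50,0],"rot":[0,0,0],"claw":255},
])

```text
time: 4.8
tool_pos: [0.4996, -0.0862, 0.1994]
tcp_rot: [-3.121, -0.357, 0.002]
wrist_force: [0.5, -0.2, -1.6]
width: 0.2
grip_force: 59.0
```

jog_arm([
  {"travel":[0,-40,0],"rot":[0,0,0],"claw":255},
  {"travel":[0,-25,10],"rot":[0,0,0],"claw":255},
  {"travel":[0,-5,20],"rot":[0,0,0],"claw":255},
  {"travel":[0,0,18],"rot":[0,0,0],"claw":255},
  {"travel":[0,0,6],"rot":[0,0,0],"claw":255},
])

```text
time: 5.3
tool_pos: [0.4829, -0.019, 0.1437]
tcp_rot: [-3.12, -0.36, 0.007]
wrist_force: [0.2, 0.8, -2.4]
width: 0.201
grip_force: 59.1
```

jog_arm([
  {"travel":[0,0,1],"rot":[0,0,0],"claw":255},
  {"travel":[0,0,0],"rot":[0,0,0],"claw":255},
  {"travel":[0,0,0],"rot":[0,0,0],"claw":255},
  {"travel":[0,0,0],"rot":[0,0,0],"claw":255},
  {"travel":[0,0,0],"rot":[0,0,0],"claw":255},
])

```text
time: 5.8
tool_pos: [0.4857, -0.0199, 0.146]
tcp_rot: [3.121, 0.358, 0.002]
wrist_force: [0.2, 0.1, -1.2]
width: 0.2
grip_force: 59.1
```

```bash
python3 - <<'E'
from h import *
from workcell import monitor,viewer
for i in range(3):
    s=monitor.read_state(); print(s["time"],s["tool_pos"].round(5),s["tcp_rot"].round(4),s["wrist_force"].round(2))
    c=viewer.read_camera("wrist")
cv2.imwrite("pics/w3.png",c["color"]); np.savez("w3.npz",**c)
E
```

```text
5.8 [ 0.48568 -0.01989  0.14599] [3.1209e+00 3.5800e-01 2.0000e-03] [ 0.17  0.13 -1.21]
5.85 [ 0.48553 -0.01985  0.14583] [3.1209e+00 3.5810e-01 1.5000e-03] [-0.24  0.03 -1.75]
5.9 [ 0.48541 -0.01979  0.14568] [3.121e+00 3.583e-01 1.100e-03] [-0.67 -0.43 -1.72]
```

View pics/w3.png

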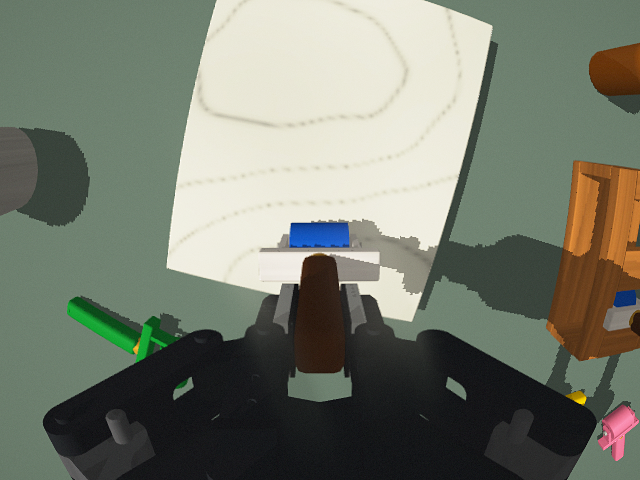

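The view shows the tool upright in the fingers, its blue roller at (320,235) above the slab and clear of everything. Free-hanging wrist Fz is about −1.7 N, which I'll use as the zero. Now I feel for contact.

jog_arm([
  {"travel":[0,0,3],"rot":[0,0,0],"claw":255},
  {"travel":[0,0,2],"rot":[0,0,0],"claw":255},
  {"travel":[0,0,0],"rot":[0,0,0],"claw":255},
  {"travel":[0,0,0],"rot":[0,0,0],"claw":255},
  {"travel":[0,0,0],"rot":[0,0,0],"claw":255},
])

```text
time: 6.45
tool_pos: [0.4851, -0.0196, 0.1403]
tcp_rot: [-3.121, -0.359, 0.0]
wrist_force: [0.2, -0.6, -1.6]
width: 0.201
grip_force: 59.1
```

jog_arm([
  {"travel":[0,0,0.5],"rot":[0,0,0],"claw":255},
  {"travel":[0,0,0.5],"rot":[0,0,0],"claw":255},
  {"travel":[0,0,0],"rot":[0,0,0],"claw":255},
  {"travel":[0,0,0],"rot":[0,0,0],"claw":255},
  {"travel":[0,0,0],"rot":[0,0,0],"claw":255},
])

```text
time: 6.95
tool_pos: [0.4852, -0.0197, 0.1393]
tcp_rot: [3.121, 0.359, 0.0]
wrist_force: [0.2, -0.1, -2.2]
width: 0.203
grip_force: 59.1
```

jog_arm([
  {"travel":[0,0,0.5],"rot":[0,0,0],"claw":255},
  {"travel":[0,0,0.5],"rot":[0,0,0],"claw":255},
  {"travel":[0,0,0],"rot":[0,0,0],"claw":255},
  {"travel":[0,0,0],"rot":[0,0,0],"claw":255},
  {"travel":[0,0,0],"rot":[0,0,0],"claw":255},
])

```text
time: 7.45
tool_pos: [0.4851, -0.0197, 0.1383]
tcp_rot: [-3.121, -0.359, 0.0]
wrist_force: [-0.5, -0.2, -1.3]
width: 0.204
grip_force: 59.1
```

jog_arm([
  {"travel":[0,0,0.4],"rot":[0,0,0],"claw":255},
  {"travel":[0,0,0.4],"rot":[0,0,0],"claw":255},
  {"travel":[0,0,0],"rot":[0,0,0],"claw":255},
  {"travel":[0,0,0],"rot":[0,0,0],"claw":255},
  {"travel":[0,0,0],"rot":[0,0,0],"claw":255},
])

```text
time: 7.95
tool_pos: [0.4851, -0.0196, 0.1375]
tcp_rot: [-3.121, -0.359, -0.0]
wrist_force: [-1.0, 0.4, -1.2]
width: 0.203
grip_force: 59.1
```

jog_arm([
  {"travel":[0,0,0.4],"rot":[0,0,0],"claw":255},
  {"travel":[0,0,0.4],"rot":[0,0,0],"claw":255},
  {"travel":[0,0,0],"rot":[0,0,0],"claw":255},
  {"travel":[0,0,0],"rot":[0,0,0],"claw":255},
  {"travel":[0,0,0],"rot":[0,0,0],"claw":255},
])

```text
time: 8.45
tool_pos: [0.4851, -0.0196, 0.1367]
tcp_rot: [-3.121, -0.359, 0.0]
wrist_force: [-0.6, -0.4, -2.0]
width: 0.204
grip_force: 59.1
```

jog_arm([
  {"travel":[0,0,0.4],"rot":[0,0,0],"claw":255},
  {"travel":[0,0,0.4],"rot":[0,0,0],"claw":255},
  {"travel":[0,0,0],"rot":[0,0,0],"claw":255},
  {"travel":[0,0,0],"rot":[0,0,0],"claw":255},
  {"travel":[0,0,0],"rot":[0,0,0],"claw":255},
])

```text
time: 8.95
tool_pos: [0.4851, -0.0197, 0.1359]
tcp_rot: [-3.121, -0.359, -0.0]
wrist_force: [0.2, 0.3, -1.5]
width: 0.198
grip_force: 59.1
```

jog_arm([
  {"travel":[0,0,0.4],"rot":[0,0,0],"claw":255},
  {"travel":[0,0,0.4],"rot":[0,0,0],"claw":255},
  {"travel":[0,0,0],"rot":[0,0,0],"claw":255},
  {"travel":[0,0,0],"rot":[0,0,0],"claw":255},
  {"travel":[0,0,0],"rot":[0,0,0],"claw":255},
])

```text
time: 9.45
tool_pos: [0.4851, -0.0197, 0.1351]
tcp_rot: [3.121, 0.359, 0.0]
wrist_force: [-0.2, -0.4, -1.5]
width: 0.2
grip_force: 59.1
```

jog_arm([
  {"travel":[0,0,0.4],"rot":[0,0,0],"claw":255},
  {"travel":[0,0,0.4],"rot":[0,0,0],"claw":255},
  {"travel":[0,0,0],"rot":[0,0,0],"claw":255},
  {"travel":[0,0,0],"rot":[0,0,0],"claw":255},
  {"travel":[0,0,0],"rot":[0,0,0],"claw":255},
])

```text
time: 9.95
tool_pos: [0.4853, -0.0197, 0.1344]
tcp_rot: [3.121, 0.359, 0.0]
wrist_force: [0.4, 0.6, -0.6]
width: 0.202
grip_force: 59.3
```

jog_arm([
  {"travel":[0,0,0.2],"rot":[0,0,0],"claw":255},
  {"travel":[0,0,0.2],"rot":[0,0,0],"claw":255},
  {"travel":[0,0,0],"rot":[0,0,0],"claw":255},
  {"travel":[0,0,0],"rot":[0,0,0],"claw":255},
  {"travel":[0,0,0],"rot":[0,0,0],"claw":255},
])

```text
time: 10.45
tool_pos: [0.4854, -0.0196, 0.1342]
tcp_rot: [3.121, 0.359, 0.001]
wrist_force: [-1.2, 0.6, 3.5]
width: 0.202
grip_force: 59.6
```

Contact at about 5 N, TCP z .1342. I'll start rolling gently along tool +x.

jog_arm([
  {"travel":[1.5,0,0],"rot":[0,0,0],"claw":255},
  {"travel":[1.5,0,0],"rot":[0,0,0],"claw":255},
  {"travel":[1.5,0,0],"rot":[0,0,0],"claw":255},
  {"travel":[1.5,0,0],"rot":[0,0,0],"claw":255},
  {"travel":[0,0,0],"rot":[0,0,0],"claw":255},
])

```text
time: 10.95
tool_pos: [0.4915, -0.0182, 0.1341]
tcp_rot: [-3.121, -0.359, -0.001]
wrist_force: [-1.3, 1.3, 4.8]
width: 0.2
grip_force: 59.9
```

```bash
cat > st.py <<'E'
from workcell import monitor
s=monitor.read_state(); print(s["time"],(s["tool_pos"]*1000).round(2),s["wrist_force"].round(2))
E
python3 st.py
```

```text
10.95 [491.47 -18.2  134.07] [-1.35  1.28  4.77]
```

jog_arm([
  {"travel":[2,0,0],"rot":[0,0,0],"claw":255},
  {"travel":[2,0,0],"rot":[0,0,0],"claw":255},
  {"travel":[2,0,-0.1],"rot":[0,0,0],"claw":255},
  {"travel":[2,0,0],"rot":[0,0,0],"claw":255},
  {"travel":[0,0,0],"rot":[0,0,0],"claw":255},
])

```text
time: 11.45
tool_pos: [0.4992, -0.0164, 0.1341]
tcp_rot: [-3.121, -0.359, -0.001]
wrist_force: [0.0, 0.6, 3.9]
width: 0.205
grip_force: 60.0
```

```bash
python3 st.py
```

```text
11.45 [499.23 -16.4  134.06] [0.04 0.63 3.87]
```

jog_arm([
  {"travel":[2.5,0,0],"rot":[0,0,0],"claw":255},
  {"travel":[2.5,0,0],"rot":[0,0,0],"claw":255},
  {"travel":[2.5,0,0],"rot":[0,0,0],"claw":255},
  {"travel":[2.5,0,0],"rot":[0,0,0],"claw":255},
  {"travel":[0,0,0],"rot":[0,0,0],"claw":255},
])

```text
time: 11.95
tool_pos: [0.509, -0.0141, 0.1341]
tcp_rot: [-3.121, -0.359, -0.001]
wrist_force: [-0.1, 0.1, 4.8]
width: 0.203
grip_force: 60.0
```

```bash
python3 st.py
```

```text
11.95 [509.04 -14.1  134.07] [-0.09  0.13  4.76]
```

After 24 mm (1.4 rad) the height has changed less than 0.1 mm, so this one looks true. I'll finish the turn.

jog_arm([
  {"travel":[4,0,0],"rot":[0,0,0],"claw":255},
  {"travel":[4,0,0],"rot":[0,0,0],"claw":255},
  {"travel":[4,0,0],"rot":[0,0,0],"claw":255},
  {"travel":[4,0,0],"rot":[0,0,0],"claw":255},
  {"travel":[4,0,0],"rot":[0,0,0],"claw":255},
])

```text
time: 12.45
tool_pos: [0.5281, -0.0096, 0.134]
tcp_rot: [3.121, 0.359, -0.0]
wrist_force: [-0.5, -0.8, 5.0]
width: 0.204
grip_force: 60.2
```

```bash
python3 st.py
```

```text
12.45 [528.07  -9.65 134.01] [-0.54 -0.76  4.97]
```

jog_arm([
  {"travel":[5,0,-0.1],"rot":[0,0,0],"claw":255},
  {"travel":[5,0,0],"rot":[0,0,0],"claw":255},
  {"travel":[5,0,0],"rot":[0,0,0],"claw":255},
  {"travel":[5,0,0],"rot":[0,0,0],"claw":255},
  {"travel":[5,0,0],"rot":[0,0,0],"claw":255},
])

```text
time: 12.95
tool_pos: [0.5527, -0.0039, 0.134]
tcp_rot: [-3.121, -0.359, 0.0]
wrist_force: [-1.0, 0.6, 4.7]
width: 0.205
grip_force: 60.1
```

```bash
python3 st.py
```

```text
12.95 [552.69  -3.87 134.03] [-0.98  0.63  4.71]
```

jog_arm([
  {"travel":[5,0,-0.1],"rot":[0,0,0],"claw":255},
  {"travel":[5,0,0],"rot":[0,0,0],"claw":255},
  {"travel":[5,0,0],"rot":[0,0,0],"claw":255},
  {"travel":[5,0,0],"rot":[0,0,0],"claw":255},
  {"travel":[5,0,0],"rot":[0,0,0],"claw":255},
])

```text
time: 13.45
tool_pos: [0.577, 0.0018, 0.1341]
tcp_rot: [-3.121, -0.359, 0.0]
wrist_force: [-1.9, 0.4, 3.6]
width: 0.202
grip_force: 60.0
```

jog_arm([
  {"travel":[5,0,0],"rot":[0,0,0],"claw":255},
  {"travel":[5,0,0],"rot":[0,0,0],"claw":255},
  {"travel":[5,0,0],"rot":[0,0,0],"claw":255},
  {"travel":[5,0,0],"rot":[0,0,0],"claw":255},
  {"travel":[5,0,0],"rot":[0,0,0],"claw":255},
])

```text
time: 13.95
tool_pos: [0.6014, 0.0075, 0.1341]
tcp_rot: [-3.121, -0.358, 0.0]
wrist_force: [-0.5, 0.7, 3.9]
width: 0.202
grip_force: 60.0
```

jog_arm([
  {"travel":[4,0,0],"rot":[0,0,0],"claw":255},
  {"travel":[4,0,0],"rot":[0,0,0],"claw":255},
  {"travel":[4,0,0],"rot":[0,0,0],"claw":255},
  {"travel":[2,0,0],"rot":[0,0,0],"claw":255},
  {"travel":[0,0,0],"rot":[0,0,0],"claw":255},
])

```text
time: 14.45
tool_pos: [0.6151, 0.0107, 0.1342]
tcp_rot: [-3.121, -0.359, -0.001]
wrist_force: [-0.4, 2.1, 3.2]
width: 0.203
grip_force: 59.9
```

```bash
python3 st.py
```

```text
14.45 [615.12  10.69 134.19] [-0.45  2.07  3.16]
```

The roll ran 133 mm at 5–6.5 N with constant height, so this is the true roller. I'll lift it and carry it back over its opening.

jog_arm([
  {"travel":[0,0,-5],"rot":[0,0,0],"claw":255},
  {"travel":[0,0,-20],"rot":[0,0,0],"claw":255},
  {"travel":[0,0,-30],"rot":[0,0,0],"claw":255},
  {"travel":[-8,20,-15],"rot":[0,0,0],"claw":255},
  {"travel":[-17,40,0],"rot":[0,0,0],"claw":255},
])

```text
time: 14.95
tool_pos: [0.6059, -0.0526, 0.2071]
tcp_rot: [3.119, 0.365, 0.008]
wrist_force: [1.7, -0.5, -1.5]
width: 0.201
grip_force: 59.2
```

jog_arm([
  {"travel":[-18,45,0],"rot":[0,0,0],"claw":255},
  {"travel":[-18,45,0],"rot":[0,0,0],"claw":255},
  {"travel":[-18,45,0],"rot":[0,0,0],"claw":255},
  {"travel":[-18,45,0],"rot":[0,0,0],"claw":255},
  {"travel":[-18.5,39.7,0],"rot":[0,0,0],"claw":255},
])

```text
time: 15.45
tool_pos: [0.5641, -0.2905, 0.2032]
tcp_rot: [3.121, 0.358, -0.002]
wrist_force: [0.4, 0.3, -2.1]
width: 0.204
grip_force: 59.3
```

jog_arm([
  {"travel":[0,0,0],"rot":[0,0,0],"claw":255},
  {"travel":[0,0,0],"rot":[0,0,0],"claw":255},
  {"travel":[0,0,0],"rot":[0,0,0],"claw":255},
  {"travel":[0,0,0],"rot":[0,0,0],"claw":255},
  {"travel":[0,0,0],"rot":[0,0,0],"claw":255},
])

```text
time: 15.95
tool_pos: [0.5659, -0.2867, 0.2041]
tcp_rot: [-3.121, -0.362, 0.0]
wrist_force: [-0.0, 0.8, -2.1]
width: 0.206
grip_force: 59.6
```

```bash
python3 st.py; python3 - <<'E'
from h import *
from workcell import monitor,viewer
s=monitor.read_state(); R=Ro.from_rotvec(s["tcp_rot"]).as_matrix(); print((R.T@(np.array([.5667,-.2880,.1266])-s["tool_pos"])*1000).round(1))
c=viewer.read_camera("wrist"); cv2.imwrite("pics/w4.png",c["color"][:400]); np.savez("w4.npz",**c)
E
```

```text
15.95 [ 565.91 -286.75  204.1 ] [-0.03  0.81 -2.08]
[ 0.5  1.4 77.5]
```

View pics/w4.png

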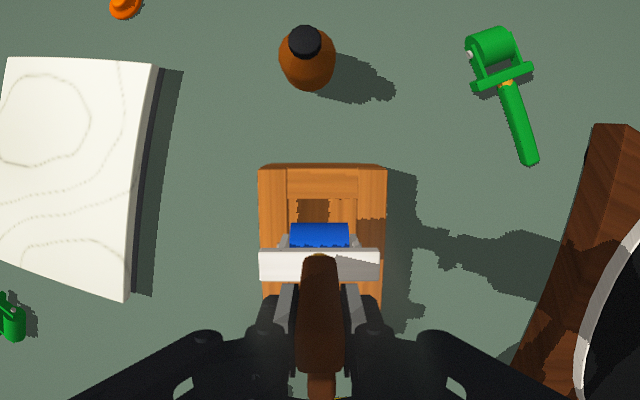

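The picture shows the roller at (320,237) lined up with the free opening at (315,215). I'll lower it.

jog_arm([
  {"travel":[0.5,1.2,5],"rot":[0,0,0],"claw":255},
  {"travel":[0,0,15],"rot":[0,0,0],"claw":255},
  {"travel":[0,0,15],"rot":[0,0,0],"claw":255},
  {"travel":[0,0,0],"rot":[0,0,0],"claw":255},
  {"travel":[0,0,0],"rot":[0,0,0],"claw":255},
])

```text
time: 16.5
tool_pos: [0.5654, -0.2887, 0.1674]
tcp_rot: [-3.119, -0.358, 0.004]
wrist_force: [0.1, -0.0, -1.4]
width: 0.2
grip_force: 59.4
```

jog_arm([
  {"travel":[0,0,12],"rot":[0,0,0],"claw":255},
  {"travel":[0,0,15],"rot":[0,0,0],"claw":255},
  {"travel":[0,0,10],"rot":[0,0,0],"claw":255},
  {"travel":[0,0,4],"rot":[0,0,0],"claw":255},
  {"travel":[0,0,0],"rot":[0,0,0],"claw":255},
])

```text
time: 17.0
tool_pos: [0.566, -0.2889, 0.1274]
tcp_rot: [-3.12, -0.358, 0.002]
wrist_force: [-0.4, 0.1, -2.2]
width: 0.2
grip_force: 59.5
```

jog_arm([
  {"travel":[0,0,0.7],"rot":[0,0,0],"claw":255},
  {"travel":[0,0,0],"rot":[0,0,0],"claw":255},
  {"travel":[0,0,0],"rot":[0,0,0],"claw":255},
  {"travel":[0,0,0],"rot":[0,0,0],"claw":255},
  {"travel":[0,0,0],"rot":[0,0,0],"claw":255},
])

```text
time: 17.5
tool_pos: [0.5664, -0.2892, 0.1276]
tcp_rot: [3.121, 0.359, 0.0]
wrist_force: [-0.2, -0.3, -2.0]
width: 0.201
grip_force: 59.5
```

jog_arm([
  {"travel":[0,0,0.8],"rot":[0,0,0],"claw":255},
  {"travel":[0,0,0.4],"rot":[0,0,0],"claw":255},
  {"travel":[0,0,0],"rot":[0,0,0],"claw":255},
  {"travel":[0,0,0],"rot":[0,0,0],"claw":190},
  {"travel":[0,0,0],"rot":[0,0,0],"claw":180},
])

```text
time: 18.0
tool_pos: [0.5666, -0.2893, 0.1265]
tcp_rot: [3.121, 0.359, 0.001]
wrist_force: [-1.5, -0.2, 0.3]
width: 0.295
grip_force: 0.0
```

jog_arm([
  {"travel":[0,0,0],"rot":[0,0,0],"claw":120},
  {"travel":[0,0,0],"rot":[0,0,0],"claw":60},
  {"travel":[0,0,0],"rot":[0,0,0],"claw":0},
  {"travel":[0,0,0],"rot":[0,0,0],"claw":0},
  {"travel":[0,0,0],"rot":[0,0,0],"claw":0},
])

```text
time: 18.5
tool_pos: [0.5664, -0.2891, 0.1263]
tcp_rot: [-3.121, -0.359, -0.0]
wrist_force: [-0.2, -0.7, 0.7]
width: 1.0
grip_force: 0.0
```

jog_arm([
  {"travel":[0,0,-20],"rot":[0,0,0],"claw":0},
  {"travel":[0,0,-30],"rot":[0,0,0],"claw":0},
  {"travel":[0,0,-20],"rot":[0,0,0],"claw":0},
  {"travel":[-20,0,0],"rot":[0,0,0],"claw":0},
  {"travel":[-40,0,0],"rot":[0,0,0],"claw":0},
])

```text
time: 19.0
tool_pos: [0.51, -0.3031, 0.1979]
tcp_rot: [3.118, 0.362, 0.006]
wrist_force: [-0.9, -0.2, -0.4]
width: 0.995
grip_force: 0.0
```

jog_arm([
  {"travel":[-20,0,0],"rot":[0,0,0],"claw":0},
  {"travel":[0,0,0],"rot":[0,0,0],"claw":0},
  {"travel":[0,0,0],"rot":[0,0,0],"claw":0},
  {"travel":[0,0,0],"rot":[0,0,0],"claw":0},
  {"travel":[0,0,0],"rot":[0,0,0],"claw":0},
])

```text
time: 19.5
tool_pos: [0.4895, -0.3071, 0.1963]
tcp_rot: [3.121, 0.36, 0.001]
wrist_force: [-0.6, 0.0, -0.1]
width: 1.0
grip_force: 0.0
```

```bash
python3 st.py; python3 - <<'E'
from h import *
from workcell import monitor,viewer
c=viewer.read_camera("wrist"); cv2.imwrite("pics/w5.png",c["color"][:400]); np.savez("w5.npz",**c)
s=monitor.read_state(); R=Ro.from_rotvec(s["tcp_rot"]).as_matrix(); print((R.T@(np.array([.4883,-.3058,.1266])-s["tool_pos"])*1000).round(1))
E
```

```text
19.5 [ 489.45 -307.14  196.27] [-0.59  0.01 -0.13]
[-0.7 -1.5 69.6]
```

View pics/w5.png

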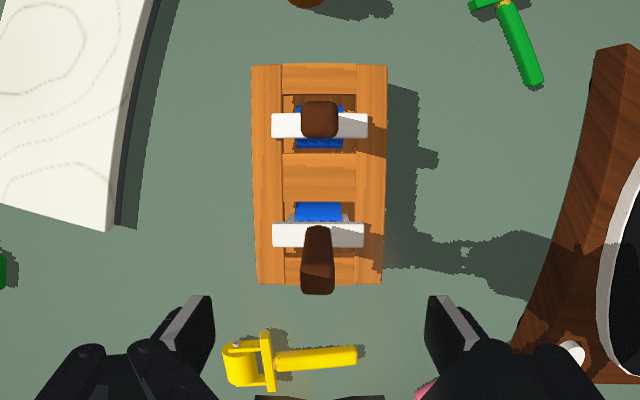

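The outer tool hangs back properly, bar at (320,125) across its opening. The inner one is centred at (318,235). I'll take it now.

jog_arm([
  {"travel":[-0.7,-1.2,10],"rot":[0,0,0],"claw":0},
  {"travel":[0,0,20],"rot":[0,0,0],"claw":0},
  {"travel":[0,0,20],"rot":[0,0,0],"claw":0},
  {"travel":[0,0,15],"rot":[0,0,0],"claw":0},
  {"travel":[0,0,5],"rot":[0,0,0],"claw":60},
], force=60)

```text
time: 20.05
tool_pos: [0.4862, -0.3051, 0.1234]
tcp_rot: [-3.118, -0.359, 0.005]
wrist_force: [-0.3, -0.4, -0.4]
width: 0.857
grip_force: 0.0
```

jog_arm([
  {"travel":[0,0,0],"rot":[0,0,0],"claw":120},
  {"travel":[0,0,0],"rot":[0,0,0],"claw":160},
  {"travel":[0,0,0],"rot":[0,0,0],"claw":190},
  {"travel":[0,0,0],"rot":[0,0,0],"claw":220},
  {"travel":[0,0,0],"rot":[0,0,0],"claw":255},
])

```text
time: 20.55
tool_pos: [0.4882, -0.3066, 0.1275]
tcp_rot: [3.12, 0.358, 0.003]
wrist_force: [-0.0, -0.2, 3.0]
width: 0.203
grip_force: 59.9
```

jog_arm([
  {"travel":[0,0,0],"rot":[0,0,0],"claw":255},
  {"travel":[0,0,0],"rot":[0,0,0],"claw":255},
  {"travel":[0,0,0],"rot":[0,0,0],"claw":255},
  {"travel":[0,0,0],"rot":[0,0,0],"claw":255},
  {"travel":[0,0,0],"rot":[0,0,0],"claw":255},
])

```text
time: 21.05
tool_pos: [0.4882, -0.3067, 0.1275]
tcp_rot: [3.12, 0.358, 0.002]
wrist_force: [-0.3, 0.7, 5.6]
width: 0.202
grip_force: 60.4
```

jog_arm([
  {"travel":[0,0,-5],"rot":[0,0,0],"claw":255},
  {"travel":[0,0,-15],"rot":[0,0,0],"claw":255},
  {"travel":[0,0,-25],"rot":[0,0,0],"claw":255},
  {"travel":[0,0,-25],"rot":[0,0,0],"claw":255},
  {"travel":[0,0,-5],"rot":[0,0,0],"claw":255},
])

```text
time: 21.55
tool_pos: [0.4893, -0.3076, 0.2055]
tcp_rot: [3.117, 0.358, 0.008]
wrist_force: [1.3, -0.4, -1.5]
width: 0.201
grip_force: 59.6
```

jog_arm([
  {"travel":[0,-20,0],"rot":[0,0,0],"claw":255},
  {"travel":[0,-40,0],"rot":[0,0,0],"claw":255},
  {"travel":[10,-48,0],"rot":[0,0,0],"claw":255},
  {"travel":[15,-48,0],"rot":[0,0,0],"claw":255},
  {"travel":[15,-48,0],"rot":[0,0,0],"claw":255},
])

```text
time: 22.05
tool_pos: [0.478, -0.0965, 0.1996]
tcp_rot: [-3.12, -0.357, 0.004]
wrist_force: [0.9, 0.7, -2.1]
width: 0.196
grip_force: 59.5
```

jog_arm([
  {"travel":[15,-45,0],"rot":[0,0,0],"claw":255},
  {"travel":[7,-25,10],"rot":[0,0,0],"claw":255},
  {"travel":[0,-5,20],"rot":[0,0,0],"claw":255},
  {"travel":[0,0,18],"rot":[0,0,0],"claw":255},
  {"travel":[0,0,6],"rot":[0,0,0],"claw":255},
])

```text
time: 22.55
tool_pos: [0.481, -0.0196, 0.1437]
tcp_rot: [-3.119, -0.361, 0.01]
wrist_force: [-0.7, 0.6, -2.4]
width: 0.203
grip_force: 59.5
```

jog_arm([
  {"travel":[0,0,2],"rot":[0,0,0],"claw":255},
  {"travel":[0,0,1],"rot":[0,0,0],"claw":255},
  {"travel":[0,0,0],"rot":[0,0,0],"claw":255},
  {"travel":[0,0,0],"rot":[0,0,0],"claw":255},
  {"travel":[0,0,0],"rot":[0,0,0],"claw":255},
])

```text
time: 23.05
tool_pos: [0.4851, -0.0213, 0.145]
tcp_rot: [3.121, 0.358, 0.002]
wrist_force: [-0.6, 0.3, -2.0]
width: 0.2
grip_force: 59.5
```

```bash
python3 st.py
```

```text
23.05 [485.13 -21.35 145.01] [-0.65  0.28 -2.  ]
```

jog_arm([
  {"travel":[0,0,3],"rot":[0,0,0],"claw":255},
  {"travel":[0,0,1.5],"rot":[0,0,0],"claw":255},
  {"travel":[0,0,0],"rot":[0,0,0],"claw":255},
  {"travel":[0,0,0],"rot":[0,0,0],"claw":255},
  {"travel":[0,0,0],"rot":[0,0,0],"claw":255},
])

```text
time: 23.55
tool_pos: [0.4846, -0.0211, 0.1398]
tcp_rot: [3.121, 0.359, 0.0]
wrist_force: [0.1, 0.7, -1.8]
width: 0.203
grip_force: 59.5
```

jog_arm([
  {"travel":[0,0,0.4],"rot":[0,0,0],"claw":255},
  {"travel":[0,0,0.4],"rot":[0,0,0],"claw":255},
  {"travel":[0,0,0],"rot":[0,0,0],"claw":255},
  {"travel":[0,0,0],"rot":[0,0,0],"claw":255},
  {"travel":[0,0,0],"rot":[0,0,0],"claw":255},
])

```text
time: 24.05
tool_pos: [0.4846, -0.0211, 0.139]
tcp_rot: [-3.121, -0.359, 0.0]
wrist_force: [-1.0, -0.6, -2.8]
width: 0.204
grip_force: 59.5
```

jog_arm([
  {"travel":[0,0,0.6],"rot":[0,0,0],"claw":255},
  {"travel":[0,0,0.6],"rot":[0,0,0],"claw":255},
  {"travel":[0,0,0],"rot":[0,0,0],"claw":255},
  {"travel":[0,0,0],"rot":[0,0,0],"claw":255},
  {"travel":[0,0,0],"rot":[0,0,0],"claw":255},
])

```text
time: 24.55
tool_pos: [0.4846, -0.0211, 0.1378]
tcp_rot: [3.121, 0.359, 0.0]
wrist_force: [-0.5, 1.6, -2.7]
width: 0.207
grip_force: 59.5
```

jog_arm([
  {"travel":[0,0,0.5],"rot":[0,0,0],"claw":255},
  {"travel":[0,0,0.5],"rot":[0,0,0],"claw":255},
  {"travel":[0,0,0],"rot":[0,0,0],"claw":255},
  {"travel":[0,0,0],"rot":[0,0,0],"claw":255},
  {"travel":[0,0,0],"rot":[0,0,0],"claw":255},
])

```text
time: 25.05
tool_pos: [0.4846, -0.0211, 0.1368]
tcp_rot: [-3.121, -0.359, -0.0]
wrist_force: [-0.5, 0.5, -1.4]
width: 0.2
grip_force: 59.5
```

jog_arm([
  {"travel":[0,0,0.5],"rot":[0,0,0],"claw":255},
  {"travel":[0,0,0.4],"rot":[0,0,0],"claw":255},
  {"travel":[0,0,0],"rot":[0,0,0],"claw":255},
  {"travel":[0,0,0],"rot":[0,0,0],"claw":255},
  {"travel":[0,0,0],"rot":[0,0,0],"claw":255},
])

```text
time: 25.55
tool_pos: [0.4846, -0.0211, 0.1359]
tcp_rot: [3.121, 0.359, 0.0]
wrist_force: [0.1, -0.5, -1.4]
width: 0.204
grip_force: 59.6
```

```bash
python3 st.py
```

```text
25.55 [484.59 -21.07 135.91] [ 0.14 -0.49 -1.39]
```

jog_arm([
  {"travel":[0,0,0.4],"rot":[0,0,0],"claw":255},
  {"travel":[0,0,0.4],"rot":[0,0,0],"claw":255},
  {"travel":[0,0,0],"rot":[0,0,0],"claw":255},
  {"travel":[0,0,0],"rot":[0,0,0],"claw":255},
  {"travel":[0,0,0],"rot":[0,0,0],"claw":255},
])

```text
time: 26.05
tool_pos: [0.4847, -0.021, 0.1354]
tcp_rot: [3.121, 0.359, 0.001]
wrist_force: [-1.1, 0.9, 4.3]
width: 0.202
grip_force: 60.1
```

```bash
python3 st.py
```

```text
26.05 [484.75 -21.04 135.45] [-1.14  0.88  4.26]
```

Contact at 6 N near the nominal height, so this roller's slope should be steepest here. I'll take a short 4 mm step first.

jog_arm([
  {"travel":[1,0,0],"rot":[0,0,0],"claw":255},
  {"travel":[1,0,0],"rot":[0,0,0],"claw":255},
  {"travel":[1,0,0],"rot":[0,0,0],"claw":255},
  {"travel":[1,0,0],"rot":[0,0,0],"claw":255},
  {"travel":[0,0,0],"rot":[0,0,0],"claw":255},
])

```text
time: 26.55
tool_pos: [0.4892, -0.02, 0.1359]
tcp_rot: [-3.121, -0.359, -0.002]
wrist_force: [-1.6, 0.4, 5.8]
width: 0.198
grip_force: 60.7
```

```bash
python3 st.py
```

```text
26.55 [489.2  -20.04 135.85] [-1.6   0.43  5.81]
```

It rises by 0.5 mm over 4.5 mm, so this is the off-centre one. I'll follow the expected profile, h = H + 2.5·sin α.

jog_arm([
  {"travel":[1.5,0,-0.25],"rot":[0,0,0],"claw":255},
  {"travel":[1.5,0,-0.25],"rot":[0,0,0],"claw":255},
  {"travel":[1.5,0,-0.2],"rot":[0,0,0],"claw":255},
  {"travel":[1.5,0,-0.2],"rot":[0,0,0],"claw":255},
  {"travel":[0,0,0],"rot":[0,0,0],"claw":255},
])

```text
time: 27.05
tool_pos: [0.4951, -0.0187, 0.1366]
tcp_rot: [-3.121, -0.358, -0.002]
wrist_force: [-0.8, 0.0, 5.5]
width: 0.203
grip_force: 60.5
```

```bash
python3 st.py
```

```text
27.05 [495.14 -18.68 136.65] [-0.83  0.04  5.46]
```

jog_arm([
  {"travel":[2,0,-0.3],"rot":[0,0,0],"claw":255},
  {"travel":[2,0,-0.25],"rot":[0,0,0],"claw":255},
  {"travel":[2,0,-0.2],"rot":[0,0,0],"claw":255},
  {"travel":[2,0,-0.2],"rot":[0,0,0],"claw":255},
  {"travel":[0,0,0],"rot":[0,0,0],"claw":255},
])

```text
time: 27.55
tool_pos: [0.5028, -0.0169, 0.1372]
tcp_rot: [3.121, 0.359, 0.002]
wrist_force: [-0.5, 0.7, 5.1]
width: 0.203
grip_force: 60.5
```

```bash
python3 st.py
```

```text
27.55 [502.83 -16.9  137.23] [-0.52  0.74  5.1 ]
```

```bash
cat > prof.py <<'E'
import sys,numpy as np
from scipy.integrate import cumulative_trapezoid as ct
from scipy.optimize import least_squares
D=np.array(eval(sys.argv[1])); a=np.linspace(-1,8,20000)   # rows: tool travel from start, h
def x_of(a0,s): return s*ct(17+2.5*np.sin(a0+a),a,initial=0)
def h(p,x):
    X=x_of(p[1],1); X=X-np.interp(0,a,X); al=p[1]+np.interp(x,X,a); return p[0]+2.5*np.sin(al),al
r=least_squares(lambda p:h(p,D[:,0])[0]-D[:,1],[135.4,.2]); print("fit",r.x.round(3),"res",r.fun.round(2))
x=D[-1,0]+np.arange(0,125,5.); hh,al=h(r.x,x)
for q in zip(x.round(1),hh.round(2),np.r_[0,np.diff(hh)].round(2),(al-r.x[1]).round(2)): print(*q)
E
python3 prof.py "[(0,135.86),(4.6,136.36),(10.7,137.14),(18.6,137.69)]"
```

```text
fit [135.38    0.175] res [-0.05  0.07 -0.03  0.  ]
18.6 137.69 0.0 1.01
23.6 137.86 0.17 1.26
28.6 137.86 0.0 1.52
33.6 137.7 -0.16 1.78
38.6 137.38 -0.32 2.04
43.6 136.92 -0.46 2.3
48.6 136.33 -0.59 2.58
53.6 135.64 -0.69 2.86
58.6 134.9 -0.74 3.16
63.6 134.18 -0.72 3.47
68.6 133.55 -0.63 3.79
73.6 133.09 -0.46 4.13
78.6 132.89 -0.2 4.47
83.6 132.97 0.09 4.81
88.6 133.34 0.36 5.15
93.6 133.91 0.57 5.48
98.6 134.61 0.7 5.8
103.6 135.35 0.74 6.1
108.6 136.06 0.71 6.38
113.6 136.7 0.63 6.66
118.6 137.21 0.52 6.93
123.6 137.59 0.38 7.19
128.6 137.82 0.22 7.45
133.6 137.88 0.06 7.71
138.6 137.78 -0.1 7.97
```

The fit is excellent (residuals ≤0.07 mm). I'll follow the predicted profile, checking the force as I go.

jog_arm([
  {"travel":[3,0,-0.25],"rot":[0,0,0],"claw":255},
  {"travel":[3,0,-0.1],"rot":[0,0,0],"claw":255},
  {"travel":[3,0,0],"rot":[0,0,0],"claw":255},
  {"travel":[3,0,0.05],"rot":[0,0,0],"claw":255},
  {"travel":[3,0,0.1],"rot":[0,0,0],"claw":255},
])

```text
time: 28.05
tool_pos: [0.5172, -0.0135, 0.1373]
tcp_rot: [3.121, 0.359, 0.001]
wrist_force: [0.1, 0.8, 4.3]
width: 0.202
grip_force: 60.6
```

```bash
python3 st.py
```

```text
28.05 [517.22 -13.54 137.28] [0.07 0.76 4.3 ]
```

jog_arm([
  {"travel":[3,0,0.17],"rot":[0,0,0],"claw":255},
  {"travel":[3,0,0.22],"rot":[0,0,0],"claw":255},
  {"travel":[3,0,0.27],"rot":[0,0,0],"claw":255},
  {"travel":[3,0,0.32],"rot":[0,0,0],"claw":255},
  {"travel":[3,0,0.36],"rot":[0,0,0],"claw":255},
])

```text
time: 28.55
tool_pos: [0.5319, -0.0101, 0.1359]
tcp_rot: [3.121, 0.359, 0.001]
wrist_force: [0.0, -0.3, 6.3]
width: 0.204
grip_force: 60.5
```

```bash
python3 st.py
```

```text
28.55 [531.89 -10.13 135.92] [ 0.01 -0.29  6.26]
```

jog_arm([
  {"travel":[3,0,0.22],"rot":[0,0,0],"claw":255},
  {"travel":[3,0,0.38],"rot":[0,0,0],"claw":255},
  {"travel":[3,0,0.42],"rot":[0,0,0],"claw":255},
  {"travel":[3,0,0.43],"rot":[0,0,0],"claw":255},
  {"travel":[3,0,0.43],"rot":[0,0,0],"claw":255},
])

```text
time: 29.05
tool_pos: [0.5462, -0.0068, 0.1339]
tcp_rot: [3.121, 0.359, 0.0]
wrist_force: [1.1, 0.9, 4.9]
width: 0.201
grip_force: 60.6
```

```bash
python3 st.py
```

```text
29.05 [546.18  -6.79 133.87] [1.07 0.9  4.94]
```

jog_arm([
  {"travel":[3,0,0.36],"rot":[0,0,0],"claw":255},
  {"travel":[3,0,0.35],"rot":[0,0,0],"claw":255},
  {"travel":[3,0,0.27],"rot":[0,0,0],"claw":255},
  {"travel":[3,0,0.18],"rot":[0,0,0],"claw":255},
  {"travel":[3,0,0.08],"rot":[0,0,0],"claw":255},
])

```text
time: 29.55
tool_pos: [0.5606, -0.0034, 0.1325]
tcp_rot: [3.121, 0.359, -0.001]
wrist_force: [-1.4, -1.2, 3.9]
width: 0.206
grip_force: 60.5
```

```bash
python3 st.py
```

```text
29.55 [560.56  -3.42 132.53] [-1.44 -1.2   3.86]
```

jog_arm([
  {"travel":[3,0,0],"rot":[0,0,0],"claw":255},
  {"travel":[3,0,-0.11],"rot":[0,0,0],"claw":255},
  {"travel":[3,0,-0.22],"rot":[0,0,0],"claw":255},
  {"travel":[3,0,-0.3],"rot":[0,0,0],"claw":255},
  {"travel":[3,0,-0.38],"rot":[0,0,0],"claw":255},
])

```text
time: 30.05
tool_pos: [0.5751, -0.0, 0.1334]
tcp_rot: [3.121, 0.359, -0.001]
wrist_force: [-0.4, -0.7, 3.2]
width: 0.205
grip_force: 60.4
```

```bash
python3 st.py
```

```text
30.05 [ 5.7509e+02 -1.0000e-02  1.3343e+02] [-0.38 -0.7   3.21]
```

jog_arm([
  {"travel":[3,0,-0.4],"rot":[0,0,0],"claw":255},
  {"travel":[3,0,-0.42],"rot":[0,0,0],"claw":255},
  {"travel":[3,0,-0.44],"rot":[0,0,0],"claw":255},
  {"travel":[3,0,-0.44],"rot":[0,0,0],"claw":255},
  {"travel":[3,0,-0.43],"rot":[0,0,0],"claw":255},
])

```text
time: 30.55
tool_pos: [0.5899, 0.0035, 0.1357]
tcp_rot: [-3.121, -0.359, 0.0]
wrist_force: [-0.4, -1.6, 2.1]
width: 0.206
grip_force: 60.2
```

```bash
python3 st.py
```

```text
30.55 [589.94   3.47 135.74] [-0.39 -1.63  2.15]
```

jog_arm([
  {"travel":[3,0,-0.27],"rot":[0,0,0],"claw":255},
  {"travel":[3,0,-0.33],"rot":[0,0,0],"claw":255},
  {"travel":[3,0,-0.31],"rot":[0,0,0],"claw":255},
  {"travel":[3,0,-0.27],"rot":[0,0,0],"claw":255},
  {"travel":[3,0,-0.23],"rot":[0,0,0],"claw":255},
])

```text
time: 31.05
tool_pos: [0.6047, 0.0069, 0.1373]
tcp_rot: [3.121, 0.359, 0.0]
wrist_force: [-0.8, -2.1, 3.0]
width: 0.2
grip_force: 60.3
```

```bash
python3 st.py
```

```text
31.05 [604.72   6.9  137.32] [-0.78 -2.11  3.04]
```

Over one full turn is done (7.2 rad) at 4–8 N. This is the off-centre one, so I'll lift it and hover over the tumbler.

jog_arm([
  {"travel":[0,0,-5],"rot":[0,0,0],"claw":255},
  {"travel":[0,0,-20],"rot":[0,0,0],"claw":255},
  {"travel":[0,0,-35],"rot":[0,0,0],"claw":255},
  {"travel":[0,0,-30],"rot":[0,0,0],"claw":255},
  {"travel":[-4,-20,-13],"rot":[0,0,0],"claw":255},
])

```text
time: 31.55
tool_pos: [0.5981, 0.0243, 0.2435]
tcp_rot: [3.12, 0.355, 0.008]
wrist_force: [0.1, -0.2, -2.1]
width: 0.207
grip_force: 59.6
```

jog_arm([
  {"travel":[-8,-42,0],"rot":[0,0,0],"claw":255},
  {"travel":[-8,-42,0],"rot":[0,0,0],"claw":255},
  {"travel":[-8,-42,0],"rot":[0,0,0],"claw":255},
  {"travel":[-8,-42,0],"rot":[0,0,0],"claw":255},
  {"travel":[-8,-42,0],"rot":[0,0,0],"claw":255},
])

```text
time: 32.05
tool_pos: [0.5079, 0.2223, 0.2396]
tcp_rot: [-3.121, -0.358, 0.002]
wrist_force: [0.7, -0.2, -3.0]
width: 0.203
grip_force: 59.6
```

jog_arm([
  {"travel":[-8,-42,0],"rot":[0,0,0],"claw":255},
  {"travel":[-7,-42,0],"rot":[0,0,0],"claw":255},
  {"travel":[0,0,0],"rot":[0,0,0],"claw":255},
  {"travel":[0,0,0],"rot":[0,0,0],"claw":255},
  {"travel":[0,0,0],"rot":[0,0,0],"claw":255},
])

```text
time: 32.55
tool_pos: [0.4756, 0.2986, 0.2397]
tcp_rot: [3.12, 0.358, -0.001]
wrist_force: [0.5, 0.4, -1.8]
width: 0.2
grip_force: 59.9
```

```bash
python3 st.py; python3 - <<'E'
from h import *
from workcell import monitor,viewer
c=viewer.read_camera("wrist"); np.savez("w6.npz",**c); im=c["color"].copy()
for d in np.linspace(0,2*np.pi,60): 
    p=fproj(c,[.4753+.046*np.cos(d),.299+.046*np.sin(d),.095]); cv2.circle(im,(int(p[0]),int(p[1])),1,(0,0,255),-1)
cv2.imwrite("pics/w6.png",im)
s=monitor.read_state(); R=Ro.from_rotvec(s["tcp_rot"]).as_matrix(); print((R.T@(np.array([.4753,.299,.1265+.0025-.0045])-s["tool_pos"])*1000).round(1))
E
```

```text
32.55 [475.62 298.59 239.72] [ 0.5   0.42 -1.77]
[ -0.3  -0.9 115.3]
```

View pics/w6.png

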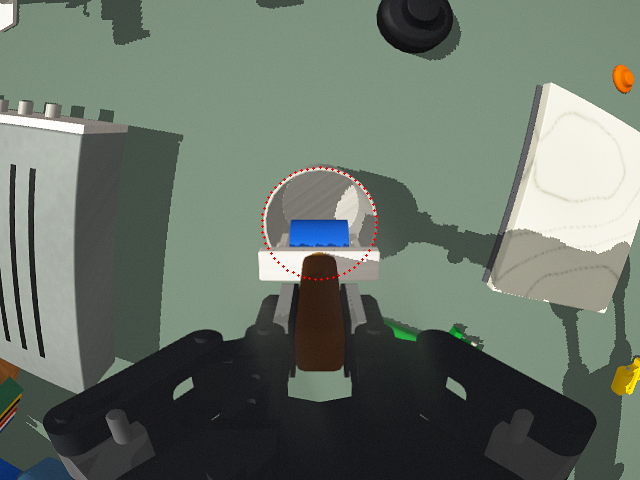

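The dotted rim estimate sits exactly on the tumbler mouth (centre (320,223)), with the roller centred over it. I'll lower it in.

jog_arm([
  {"travel":[-0.3,-0.9,15],"rot":[0,0,0],"claw":255},
  {"travel":[0,0,25],"rot":[0,0,0],"claw":255},
  {"travel":[0,0,25],"rot":[0,0,0],"claw":255},
  {"travel":[0,0,10],"rot":[0,0,0],"claw":255},
  {"travel":[0,0,0],"rot":[0,0,0],"claw":255},
])

```text
time: 33.1
tool_pos: [0.4738, 0.2984, 0.1623]
tcp_rot: [3.119, 0.356, -0.008]
wrist_force: [0.7, 0.4, -2.1]
width: 0.203
grip_force: 59.9
```

jog_arm([
  {"travel":[0,0,10],"rot":[0,0,0],"claw":255},
  {"travel":[0,0,20],"rot":[0,0,0],"claw":255},
  {"travel":[0,0,15],"rot":[0,0,0],"claw":255},
  {"travel":[0,0,5],"rot":[0,0,0],"claw":255},
  {"travel":[0,0,0],"rot":[0,0,0],"claw":255},
])

```text
time: 33.6
tool_pos: [0.4747, 0.2997, 0.1144]
tcp_rot: [3.12, 0.359, -0.002]
wrist_force: [0.8, -0.2, -1.0]
width: 0.2
grip_force: 59.9
```

jog_arm([
  {"travel":[0,0,1],"rot":[0,0,0],"claw":255},
  {"travel":[0,0,1],"rot":[0,0,0],"claw":255},
  {"travel":[0,0,0],"rot":[0,0,0],"claw":255},
  {"travel":[0,0,0],"rot":[0,0,0],"claw":255},
  {"travel":[0,0,0],"rot":[0,0,0],"claw":255},
])

```text
time: 34.1
tool_pos: [0.4754, 0.3002, 0.1136]
tcp_rot: [-3.121, -0.359, -0.001]
wrist_force: [0.1, -0.9, -1.9]
width: 0.198
grip_force: 59.9
```

```bash
python3 st.py
```

```text
34.1 [475.38 300.2  113.58] [ 0.09 -0.94 -1.88]
```

jog_arm([
  {"travel":[0,0,2],"rot":[0,0,0],"claw":255},
  {"travel":[0,0,1.5],"rot":[0,0,0],"claw":255},
  {"travel":[0,0,0.5],"rot":[0,0,0],"claw":255},
  {"travel":[0,0,0],"rot":[0,0,0],"claw":255},
  {"travel":[0,0,0],"rot":[0,0,0],"claw":255},
])

```text
time: 34.6
tool_pos: [0.4752, 0.3, 0.1091]
tcp_rot: [3.121, 0.359, -0.0]
wrist_force: [0.9, 0.3, -1.5]
width: 0.203
grip_force: 59.9
```

```bash
python3 st.py
```

```text
34.6 [475.15 300.05 109.13] [ 0.88  0.26 -1.52]
```

jog_arm([
  {"travel":[0,0,0.3],"rot":[0,0,0],"claw":255},
  {"travel":[0,0,0],"rot":[0,0,0],"claw":200},
  {"travel":[0,0,0],"rot":[0,0,0],"claw":195},
  {"travel":[0,0,0],"rot":[0,0,0],"claw":190},
  {"travel":[0,0,0],"rot":[0,0,0],"claw":180},
])

```text
time: 35.1
tool_pos: [0.4754, 0.3002, 0.1092]
tcp_rot: [-3.121, -0.359, -0.001]
wrist_force: [0.5, 0.3, 1.1]
width: 0.293
grip_force: 0.0
```

jog_arm([
  {"travel":[0,0,0],"rot":[0,0,0],"claw":140},
  {"travel":[0,0,0],"rot":[0,0,0],"claw":80},
  {"travel":[0,0,0],"rot":[0,0,0],"claw":30},
  {"travel":[0,0,0],"rot":[0,0,0],"claw":0},
  {"travel":[0,0,0],"rot":[0,0,0],"claw":0},
])

```text
time: 35.6
tool_pos: [0.4752, 0.3001, 0.1089]
tcp_rot: [-3.121, -0.359, 0.0]
wrist_force: [-0.5, 0.9, 0.1]
width: 1.003
grip_force: 0.0
```

jog_arm([
  {"travel":[0,0,0],"rot":[0,0,0],"claw":0},
  {"travel":[0,0,-10],"rot":[0,0,0],"claw":0},
  {"travel":[0,0,-25],"rot":[0,0,0],"claw":0},
  {"travel":[0,0,-40],"rot":[0,0,0],"claw":0},
  {"travel":[0,0,-40],"rot":[0,0,0],"claw":0},
])

```text
time: 36.1
tool_pos: [0.4746, 0.2998, 0.2252]
tcp_rot: [3.121, 0.359, -0.002]
wrist_force: [0.6, 0.3, 0.3]
width: 0.999
grip_force: 0.0
```

jog_arm([
  {"travel":[-10,20,-20],"rot":[0,0,0],"claw":0},
  {"travel":[-20,30,0],"rot":[0,0,0],"claw":0},
  {"travel":[-20,40,0],"rot":[0,0,0],"claw":0},
  {"travel":[-10,20,0],"rot":[0,0,0],"claw":0},
  {"travel":[0,0,0],"rot":[0,0,0],"claw":0},
])

```text
time: 36.6
tool_pos: [0.4411, 0.1771, 0.2449]
tcp_rot: [3.121, 0.354, 0.002]
wrist_force: [0.5, 0.8, 0.7]
width: 0.998
grip_force: 0.0
```

jog_arm([
  {"travel":[0,0,0],"rot":[0,0,0],"claw":0},
  {"travel":[0,0,0],"rot":[0,0,0],"claw":0},
  {"travel":[0,0,0],"rot":[0,0,0],"claw":0},
  {"travel":[0,0,0],"rot":[0,0,0],"claw":0},
  {"travel":[0,0,0],"rot":[0,0,0],"claw":0},
])

```text
time: 37.1
tool_pos: [0.4417, 0.1799, 0.2437]
tcp_rot: [3.121, 0.36, -0.001]
wrist_force: [0.5, -0.1, 0.0]
width: 1.002
grip_force: 0.0
```

```bash
python3 st.py; python3 - <<'E'
from h import *
from workcell import viewer
a=viewer.read_camera("scene")["color"]; b=viewer.read_camera("side")["color"]
f=lambda i,x,y,w:cv2.resize(i[y:y+w,x:x+w],(390,290) if 0 else (300,300),interpolation=cv2.INTER_CUBIC)
cv2.imwrite("pics/end.png",np.vstack([np.hstack([f(a,400,290,100),f(a,215,140,100)]),np.hstack([f(b,260,310,100),f(b,280,150,100)])]))
E
```

```text
37.1 [441.72 179.87 243.71] [ 0.53 -0.12  0.02]
```

View pics/end.png

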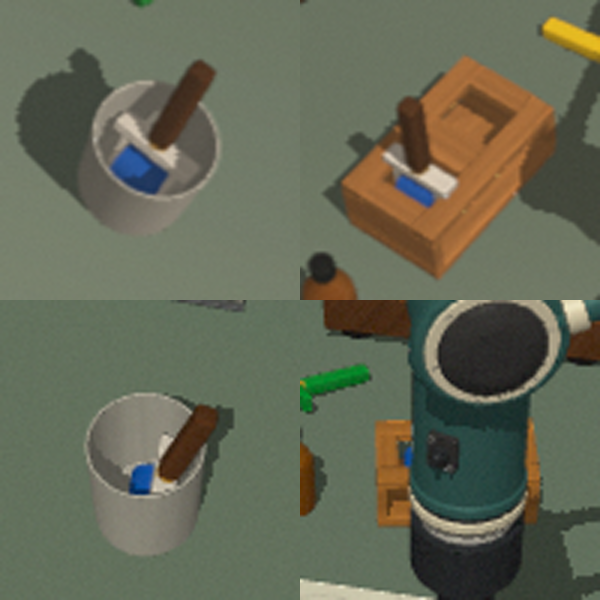

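The off-centre roller stands roller-down in the upright tumbler, its handle leaning on the rim. The true one hangs in its opening, and the robot touches nothing, so I'll hand the job in.

```bash
python3 -c "
from workcell import workorder
print(workorder.finish_job())"
```

```text
the job is handed in; nothing more can be done
None
```

I rolled both rollers past one full turn at about 4–8 N (read at the end of each move), stood the off-centre one (from the inner opening) roller-down in the upright tumbler, hung the true one back in the stand's outer opening, and handed the job in after about 37 s.

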